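# Fit the matching candle socket on the painting turntable's splined spindle

### The arm

A 6-joint arm with a two-finger parallel gripper is mounted at the origin on a cart in front of the work surface, level with it; the furniture and walls round the work are solid. World frame = base frame: x ahead of the robot, y to its left, z up, the work surface at z = 0. Lengths are in m, angles in rad, forces in N, time in s.
With the tool pointing down it reaches from about 0.325 to 0.9 m from the base axis. Payload 6.1 kg.
Tool frame: the origin (TCP) lies midway between the tips of the shut fingers; the grasp point (between the pads) lies behind it (env.pinch_z is the z of the grasp point in the tool frame, in m); z points along the fingers, y is the direction in which the jaws open and shut (so a half turn about z gives the same grasp; the last joint's range is limited). The gripper opens to 85 mm and grips with 20 to 120 N. Pads are 22 mm wide; open, the fingers measure 114 mm over their backs; the gripper's body (76 mm by 85 mm) begins 54 mm behind the grasp point. The pads swing forward as they close: fully open they stand 13 mm farther back than shut.
Start: joints at [-1.403, 0.22, 1.526, -0, 1.395, -0.126], TCP at [0.181, -0.598, 0.204] pointing down, gripper open.
Joint ranges: [-2.98, 2.98], [-0.91, 2.08], [0.09, 2.57], [-1.24, 4.39], [0.2, 2.65], [-2.68, 2.68]. Speed limits (rad/s): [2.57, 2.57, 3.01, 3.14, 3.14, 3.14].

### API

Orientations are given as [roll, pitch, yaw] about the fixed x, y, z axes, in that order (R = Rz(yaw) Ry(pitch) Rx(roll)).
In Python, from station import env gives the robot as it stands. The module is installed in compiled form; this text tells all that it offers.
- The arm moves only by the shell command python3 -m pendant 'ROWS'. ROWS is JSON, a list of rows, each a list of 7 numbers: the shift along the tool's x, y, z each as a share of 0.04 m, from -1 to 1, then the turn, a rotation vector about the tool's x, y, z each as a share of pi/2 rad, from -1 to 1, then the closure, from 0 (fully open) to 1 (shut). In form: [[tx, ty, tz, wx, wy, wz, hand], ...]. A call has exactly 10 rows; each row shifts and turns the commanded pose from where the row before left it, along the tool's axes as they then stand; what a row does not reach is not made up. A row lasts 1/12 s, in which the tool goes at most 41.7 mm and 7.16 degrees, less where a joint would pass 70% of its speed; a pose out of reach is approached as far as the arm can. A call with a number of a shift or a turn outside -1 to 1 is refused whole. A call with a gripper value outside its range is refused whole. The fingers move at their own pace and stop on an object; the grip force is fixed at half the most. Time passes only in rows, so rows that do not move let the fingers close, or fill a call up. It gives the time, the measured TCP pose, the force and the opening at its end, in the units of the state.
- env.state(): the state, without advancing time (a new reading comes with each control period).
- env.camera(name): name is "scene" or "top" or "wrist"; returns (picture, depth): 384x512x3 uint8, red, green, blue; 384x512 float32, m along the optical axis (not along the pixel's ray), 0 where there is no reading.
- env.camera_params(name): a dict with "intrinsics" (3x3 intrinsics, pixels), "camera_from_world" (4x4, takes a point from world to camera coordinates); the wrist camera has in their place "hand_eye" (4x4, takes a point from camera to tool coordinates, whose origin is the TCP and whose axes are the flange's). Camera axes: x right, y down, z forward; pixel columns grow to the right and rows downward; lengths in m; the calibration is good to about 2 mm. The wrist camera is an equidistant fisheye: a pixel r from the principal point sees the ray r / f radians off the axis. A picture is of the moment at which its call begins: read the wrist's pose just before it. camera_params takes no time and is no camera call.
- env.job_done(): hands the job in, once; it reports no verdict.
The state is a dict: "clock": time; "joints": joint angles; "joint_velocities": joint speeds; "tau": joint torques, N m; "eef_pos": TCP position; "tcp_rot": TCP orientation; "wrist_force": force on the tool from outside, world axes, zero at the start; "torque": the same for the moment, N m; "opening": finger opening in m.
Only numpy, scipy, OpenCV 4.12 (cv2) and the standard library are available. Lean on these libraries where they do the work, as an engineer would, in place of code of your own. Each camera call takes 0.05 s, during which the arm holds its last target.

### The job

The candle-painting turntable has no candle socket on it. Of the three hexagonal metal sockets standing on the counter, take the one whose round hole the flowered stick candle just fits, set it hole-up over the upright splined spindle in the middle of the turntable, turn it until the splines mesh, slide it down and press it fully home against the sprung collar. Finish while still gripping it and pressing it down so that I can tighten its grub screw, and leave the other sockets, the candles and the hex key where they are.

Things in the scene. Friction and masses are not known exactly. Their poses are not given: they have to be found in the camera images.
- socket_small: hexagonal aluminium candle socket with a brass rim, upright, 42 mm across flats, 57 mm tall, with a 12 mm round candle hole in its top: too narrow for the candle. Origin: centre of its underside, z up through the hole. Same bore below as socket_medium.
- socket_medium: the same kind of socket, 50 mm across flats, 57 mm tall, 0.1 to 0.2 kg, 18 mm candle hole: the candle just fits. Origin: centre of its underside, z up through the hole. Hexagon corners at 0, 60, 120.. degrees from x, so y is square to two flats: grip those in the upper half. In the underside a 27 mm deep bore, 21 mm between its six lands, with six spline slots at 0, 60, 120.. degrees from x
- socket_large: the same kind of socket, 58 mm across flats (67 mm across corners), 57 mm tall, with a 24 mm round candle hole in its top: too wide for the candle. Origin: centre of its underside, z up through the hole. Same bore below as socket_medium.
- turntable: round white candle-painting turntable, 136 mm wide, with a grey control pod at its front, fixed to the counter; platter of 126 mm with a black rubber face on top, 52 mm above the counter, with the upright steel spindle in its middle. Origin: centre of its underside. Behind the work stands a tall shelf unit, its front at x = 0.64 m: come round in front of it
- spindle_top (a point): centre of the spindle's tip, 82 mm above the counter, z up. The tip is a plain round 19 mm pilot with a tapered nose to centre a socket. Six splines (4.8 mm wide, 29 mm across) at 0, 60, 120.. degrees from x begin 9 mm below the tip: unmeshed, a socket rests there. Meshed (x axes a multiple of 60 degrees apart, 4 degrees play), it slides until its underside meets the collar 19 mm below the tip
- platter (a joint): angle of platter and spindle on the turntable (rad, counter-clockwise from above); stands at any angle and turns only stiffly (0.25 N m)
- collar (a joint): the sprung steel collar round the foot of the spindle: 0 = up, 0.005 m = pressed fully down (a socket's underside is then 24 mm below the tip). It starts to give at about 5 N and takes about 11 N to press right down; let go, it springs back up.
- stick_candle: white stick candle with painted flowers, lying on the counter, 17 mm thick and 157 mm long along its y axis, origin below its middle; it only shows the size, leave it lying
- pink_candle: white pillar candle with pink flowers on a black square base, 63 x 63 x 66 mm, bystander; origin at the centre of its underside
- orange_candle: white pillar candle with orange flowers on a black square base, 55 x 55 x 66 mm, bystander; origin at the centre of its underside
- hex_key: dark L-shaped hex key of 4 mm bar lying flat on the counter, 71 x 24 mm, long arm along its x axis, bystander; origin at the middle of the long arm, on the counter
Not all that is in view belongs to the job. What is shaped like the socket_medium but blue is not meant.

How it is judged:
By the outcome, as a careful person would: the job done as asked, in the order asked, and still so for the second after the job is handed in, while the arm keeps its last pose, push and grip.
It also fails if it takes over 48 s, if anything falls off the work surface, if the arm or the gripper's body presses on something with over 40 N, if the wrist force passes 120 N, or if a joint passes its speed limit or range.

## Working session

There is one attempt and no reset: what is moved stays moved. The work goes in short steps, Python scripts to look and compute and a shell command to move; the robot and the scene stay as the last step left them, time stands still between calls to the robot, and variables do not carry over. Pictures are saved under pics/ and viewed, and the job is handed in when it is done.

```bash
mkdir -p pics; cat > h.py <<'E'
import numpy as np, cv2
from station import env
def grab(n,f):
    im,d=env.camera(n); cv2.imwrite('pics/'+f+'.png',im[:,:,::-1]); np.savez('pics/'+f+'.npz',im=im,d=d); return im,d
def ray(n,u,v):
    p=env.camera_params(n);K=np.array(p['intrinsics']);T=np.linalg.inv(np.array(p['camera_from_world']))
    r=T[:3,:3]@np.linalg.inv(K)@np.array([u,v,1.]); return T[:3,3],r
def onz(n,u,v,z):
    o,r=ray(n,u,v); return o+r*(z-o[2])/r[2]
def proj(n,P):
    p=env.camera_params(n);K=np.array(p['intrinsics']);T=np.array(p['camera_from_world'])
    q=K@(T[:3,:3]@np.array(P)+T[:3,3]); return q[:2]/q[2]
E
python3 - <<'E'
from h import *
np.set_printoptions(precision=4,suppress=True)
grab('scene','s0');grab('top','t0')
for n in('scene','top'):
    p=env.camera_params(n);print(p)
print(env.camera_params('wrist'),env.pinch_z,env.state())
E
```

```text
{'intrinsics': array([[488.4793,   0.    , 251.5666],
       [  0.    , 488.4793, 191.5507],
       [  0.    ,   0.    ,   1.    ]]), 'camera_from_world': array([[-0.4749, -0.88  ,  0.0117,  0.2262],
       [-0.6289,  0.33  , -0.704 ,  0.353 ],
       [ 0.6156, -0.3417, -0.7101,  1.1841],
       [ 0.    ,  0.    ,  0.    ,  1.    ]])}
{'intrinsics': array([[404.3538,   0.    , 255.4223],
       [  0.    , 404.3538, 187.0241],
       [  0.    ,   0.    ,   1.    ]]), 'camera_from_world': array([[ 0.022 , -0.9998,  0.0019, -0.0093],
       [-0.9899, -0.022 , -0.1401,  0.5115],
       [ 0.1401,  0.0012, -0.9901,  1.112 ],
       [ 0.    ,  0.    ,  0.    ,  1.    ]])}
{'intrinsics': array([[297.3186,   0.    , 256.747 ],
       [  0.    , 297.3186, 193.9976],
       [  0.    ,   0.    ,   1.    ]]), 'hand_eye': array([[-0.0005, -0.965 , -0.2624,  0.0661],
       [ 1.    , -0.0005, -0.    ,  0.001 ],
       [-0.0001, -0.2624,  0.965 , -0.1679],
       [ 0.    ,  0.    ,  0.    ,  1.    ]])} -0.0187 {'clock': 0.1, 'joints': array([-1.4031,  0.2212,  1.5275,  0.    ,  1.3947, -0.1261]), 'joint_velocities': array([-0.0016, -0.0015, -0.0025,  0.0012,  0.0001, -0.0012]), 'tau': array([  0.0007, -49.8244, -39.0547,  -0.0002,   0.0057,  -0.    ]), 'eef_pos': array([ 0.1809, -0.5976,  0.2034]), 'tcp_rot': array([-3.1398, -0.0002,  0.2938]), 'wrist_force': array([0.2123, 0.0788, 0.5411]), 'torque': array([ 0.0979,  0.0128, -0.0233]), 'opening': 0.08503369185618691}
```

View pics/s0.png

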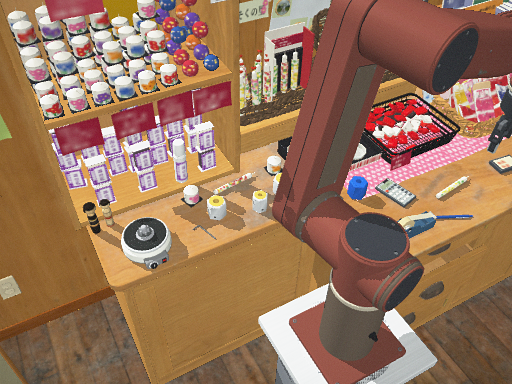

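View pics/t0.png

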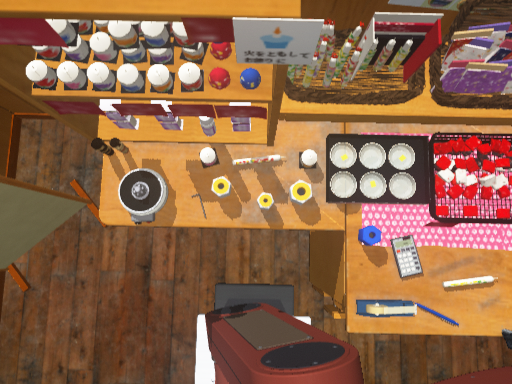

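```bash
python3 - <<'E'
from h import *
im=np.load('pics/t0.npz')['im'][:,:,::-1]; 
c=cv2.resize(im[135:225,100:340],None,fx=3.3,fy=3.3,interpolation=cv2.INTER_CUBIC);cv2.imwrite('pics/c1.png',c)
im=np.load('pics/s0.npz')['im'][:,:,::-1]; 
c=cv2.resize(im[150:280,110:310],None,fx=4,fy=4,interpolation=cv2.INTER_CUBIC);cv2.imwrite('pics/c2.png',c)
for u,v in[(221,186),(265,200),(302,191)]: print(onz('top',u,v,.057))
print(onz('top',140,188,.082))
E
```

```text
[0.50931356 0.09801029 0.057     ]
[ 0.47280757 -0.02533878  0.057     ]
[ 0.50027472 -0.12783929  0.057     ]
[0.49535783 0.31602532 0.082     ]
```

View pics/c1.png

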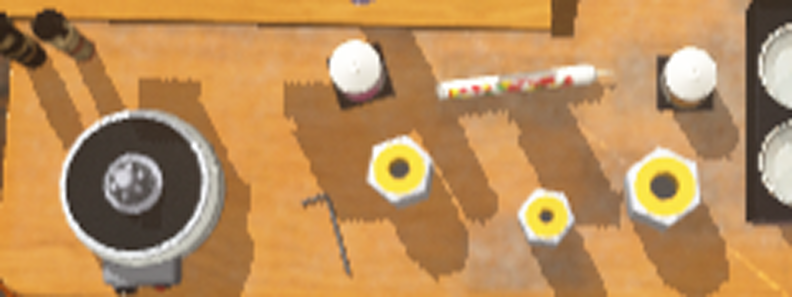

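View pics/c2.png

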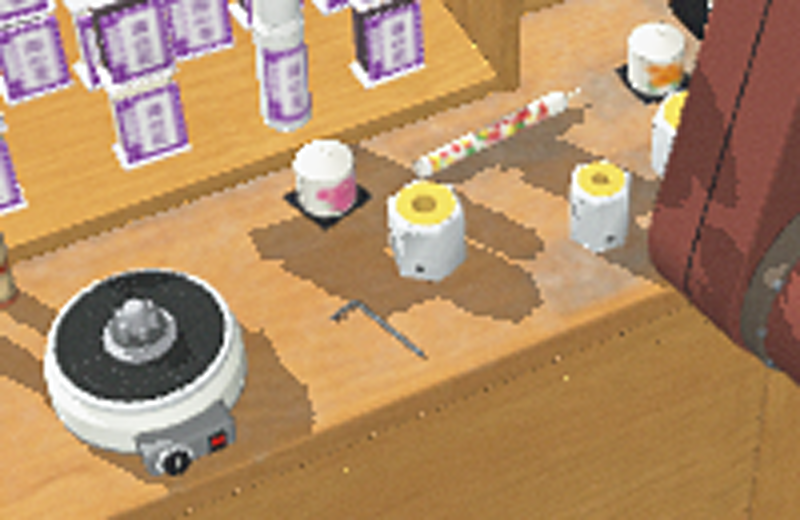

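Candidates at top-image pixels: (221,186) left socket, mid-sized; (265,200) smallest; (302,191) largest; (371,235) blue decoy. By relative size, the left one at (221,186) is socket_medium, and the crop agrees. The candle is at (258,160), the turntable at (141,191).

```bash
python3 -m pendant '[[0.73,-0.35,0,0,0,0,0],[0.73,-0.35,0,0,0,0,0],[0.73,-0.35,0,0,0,0,0],[0.73,-0.35,0,0,0,0,0],[0.73,-0.35,0,0,0,0,0],[0.73,-0.35,0,0,0,0,0],[0.73,-0.35,0,0,0,0,0],[0.73,-0.35,0,0,0,0,0],[0.73,-0.35,0,0,0,0,0],[0.73,-0.35,0,0,0,0,0]]'
python3 -m pendant '[[0.4,-0.9,0,0,0,0,0],[0.4,-0.9,0,0,0,0,0],[0.4,-0.9,0,0,0,0,0],[0.4,-0.9,0,0,0,0,0],[0.4,-0.9,0,0,0,0,0],[0.4,-0.9,0,0,0,0,0],[0.4,-0.9,0,0,0,0,0],[0.4,-0.9,0,0,0,0,0],[0.4,-0.9,0,0,0,0,0],[0.4,-0.9,0,0,0,0,0]]'
```

```text
clock: 0.93
eef_pos: [0.4207, -0.3781, 0.204]
tcp_rot: [-3.141, 0.0, 0.294]
wrist_force: [0.5, -0.0, -0.5]
opening: 0.0853
clock: 1.77
eef_pos: [0.4684, 0.0132, 0.2042]
tcp_rot: [-3.142, 0.0, 0.294]
wrist_force: [1.0, -0.4, -1.2]
opening: 0.0854
```

```bash
python3 -m pendant '[[0,0,0,0,0,-0.0755,0],[0,0,0,0,0,-0.0755,0],[0,0,0,0,0,-0.0755,0],[0,0,0,0,0,-0.0755,0],[0,0,0,0,0,-0.0755,0],[0,0,0,0,0,-0.0755,0],[0,0,0,0,0,-0.0755,0],[0,0,0,0,0,-0.0755,0],[0,0,0,0,0,-0.0755,0],[0,0,0,0,0,-0.0755,0]]'
python3 -m pendant '[[0,0,0,0,0,-0.0755,0],[0,0,0,0,0,-0.0755,0],[0,0,0,0,0,-0.0755,0],[0,0,0,0,0,-0.0755,0],[0,0,0,0,0,-0.0755,0],[0,0,0,0,0,-0.0755,0],[0,0,0,0,0,-0.0755,0],[0,0,0,0,0,-0.0755,0],[0,0,0,0,0,-0.0755,0],[0,0,0,0,0,-0.0755,0]]'
python3 -m pendant '[[0,0,0,0,0,-0.0755,0],[0,0,0,0,0,-0.0755,0],[0,0,0,0,0,-0.0755,0],[0,0,0,0,0,-0.0755,0],[-0.5,1,0,0,0,0,0],[0,1,0,0,0,0,0],[0,0,0,0,0,0,0],[0,0,0,0,0,0,0],[0,0,0,0,0,0,0],[0,0,0,0,0,0,0]]'
python3 - <<'E'
from h import *
print(env.state()['joints'])
s=env.state();grab('wrist','w1');print(s['eef_pos'],s['tcp_rot'])
E
```

```text
clock: 2.6
eef_pos: [0.4685, 0.0113, 0.204]
tcp_rot: [-3.141, -0.0, 1.486]
wrist_force: [0.4, 0.1, 0.3]
opening: 0.0856
clock: 3.43
eef_pos: [0.4685, 0.0113, 0.204]
tcp_rot: [-3.141, -0.001, 2.672]
wrist_force: [0.1, -0.2, -0.2]
opening: 0.0856
clock: 4.27
eef_pos: [0.4873, 0.0876, 0.2041]
tcp_rot: [-3.141, -0.001, 3.139]
wrist_force: [-0.7, -0.3, 0.8]
opening: 0.0853
[ 1.88570852e-02 -9.37692976e-02  1.85658509e+00 -4.72131537e-04
  1.37933965e+00 -1.54967711e+00]
[0.48732583 0.08763735 0.20413099] [-3.14111742e+00 -5.52895629e-04  3.13942037e+00]
```

View pics/w1.png

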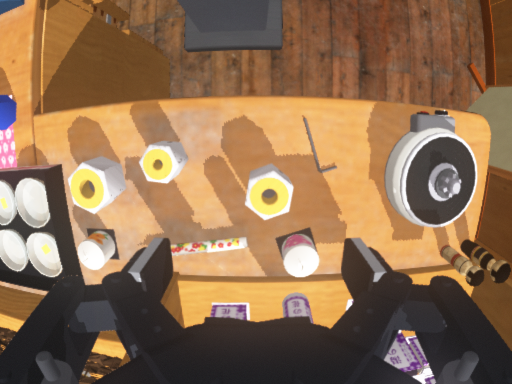

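The wrist view shows the medium socket at (269,192), the small at (162,162), the large at (95,186), the hex key at (318,150), the pink candle at (299,255) and the spindle at (446,183). Now measure the medium socket's position and hex angle.

```bash
cat >> h.py <<'E'
from scipy.spatial.transform import Rotation as Ro
def wT(pos,rpy):
    T=np.eye(4);T[:3,:3]=Ro.from_euler('xyz',rpy).as_matrix();T[:3,3]=pos
    return T@np.array(env.camera_params('wrist')['hand_eye'])
def wray(T,uv):
    K=np.array(env.camera_params('wrist')['intrinsics']);uv=np.atleast_2d(uv).astype(float)
    d=(uv-K[:2,2])/K[0,0];r=np.linalg.norm(d,axis=1,keepdims=True)+1e-12
    c=np.hstack([d/r*np.sin(r),np.cos(r)]);return T[:3,3],c@T[:3,:3].T
def wonz(T,uv,z):
    o,r=wray(T,uv);return o+r*((z-o[2])/r[:,2:])
def rect(im,T,x0,x1,y0,y1,z,mm=0.25):
    # resample to metric plan view at height z: rows=-x, cols=-y
    K=np.array(env.camera_params('wrist')['intrinsics'])
    xs=np.arange(x1,x0,-mm/1000);ys=np.arange(y1,y0,-mm/1000)
    Y,X=np.meshgrid(ys,xs);P=np.stack([X,Y,np.full_like(X,z)],-1)-T[:3,3]
    c=P@T[:3,:3];r=np.hypot(c[...,0],c[...,1]);th=np.arctan2(r,c[...,2])
    u=K[0,2]+K[0,0]*th*c[...,0]/r;v=K[1,2]+K[0,0]*th*c[...,1]/r
    return cv2.remap(im,u.astype(np.float32),v.astype(np.float32),cv2.INTER_CUBIC)
E
python3 - <<'E'
from h import *
np.set_printoptions(precision=4,suppress=True)
im=np.load('pics/w1.npz')['im']
T=wT([0.48732583,0.08763735,0.20413099],[-3.14111742,-5.52895629e-04,3.13942037])
hsv=cv2.cvtColor(im,cv2.COLOR_RGB2HSV)
m=((hsv[...,0]>20)&(hsv[...,0]<35)&(hsv[...,1]>110)&(hsv[...,2]>150)).astype(np.uint8)
cs,_=cv2.findContours(m,cv2.RETR_EXTERNAL,cv2.CHAIN_APPROX_NONE)
for c in cs:
    if cv2.contourArea(c)<150: continue
    P=wonz(T,c[:,0],.057)[:,:2]*1000
    e=cv2.minEnclosingCircle(c);q=cv2.fitEllipse(P.astype(np.float32));print(e,q)
B=im[:,:,::-1]
a=rect(B,T,.45,.56,.04,.15,.057);cv2.imwrite('pics/r1.png',cv2.resize(a,(600,600)))
E
```

```text
((268.68536376953125, 195.1430206298828), 18.77749252319336) ((509.0381164550781, 99.8292465209961), (40.4281120300293, 40.5368766784668), 144.93658447265625)
((86.79545593261719, 188.09091186523438), 19.69908332824707) ((499.2186584472656, -123.61284637451172), (47.93967056274414, 48.402767181396484), 84.86883544921875)
((157.32432556152344, 163.78378295898438), 14.965485572814941) ((471.7893371582031, -24.638080596923828), (32.726497650146484, 32.90415954589844), 156.82150268554688)
```

View pics/r1.png

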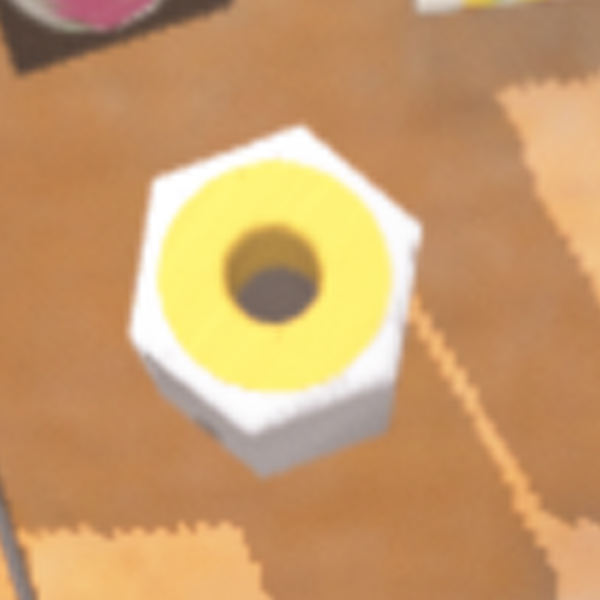

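```bash
python3 - <<'E'
from h import *
np.set_printoptions(precision=3,suppress=True)
d=np.load('pics/t0.npz')['d'];
p=env.camera_params('top');K=p['intrinsics'];T=np.linalg.inv(p['camera_from_world'])
v,u=np.mgrid[0:384,0:512];c=np.stack([(u-K[0,2])/K[0,0]*d,(v-K[1,2])/K[1,1]*d,d],-1)
P=c@T[:3,:3].T+T[:3,3]
for a in [(95,97,138,158),(110,126,134,152),(133,147,180,196)]:
    q=P[a[2]:a[3],a[0]:a[1]] if a[0]!=95 else P[138:158,93:110]
    q=q.reshape(-1,3);q=q[q[:,2]>.03];print(len(q),q.min(0),q.max(0))
    h=q[q[:,2]>q[:,2].max()-.008];print(h.mean(0),len(h))
E
```

```text
200 [0.594 0.406 0.031] [0.644 0.471 0.114]
[0.61  0.433 0.109] 67
148 [0.603 0.377 0.031] [0.631 0.423 0.103]
[0.617 0.39  0.098] 46
224 [0.478 0.305 0.047] [0.522 0.346 0.084]
[0.491 0.323 0.08 ] 32
```

```bash
python3 -m pendant '[[-0.2,0.8,0.27,0,0,0,0],[-0.2,0.8,0.27,0,0,0,0],[-0.2,0.8,0.27,0,0,0,0],[-0.2,0.8,0.27,0,0,0,0],[-0.2,0.8,0.27,0,0,0,0],[-0.2,0.8,0.27,0,0,0,0],[-0.2,0.8,0.27,0,0,0,0],[0,0,0,0,0,0,0],[0,0,0,0,0,0,0],[0,0,0,0,0,0,0]]'
python3 - <<'E'
from h import *
s=env.state();im,d=grab('wrist','w2');print(s['eef_pos'],s['tcp_rot'])
T=wT(s['eef_pos'],s['tcp_rot']);np.save('pics/w2T.npy',T);print(T[:3,3])
a=rect(im[:,:,::-1],T,.465,.525,.285,.345,.073,.1);cv2.imwrite('pics/r2.png',a)
E
```

```text
clock: 5.15
eef_pos: [0.5441, 0.3112, 0.1286]
tcp_rot: [-3.141, -0.001, 3.139]
wrist_force: [-0.3, -0.6, -0.3]
opening: 0.0856
[0.54412088 0.31115896 0.12862875] [-3.14077064e+00 -5.29421637e-04  3.13927621e+00]
[0.47719905 0.31035803 0.29660844]
```

View pics/w2.png

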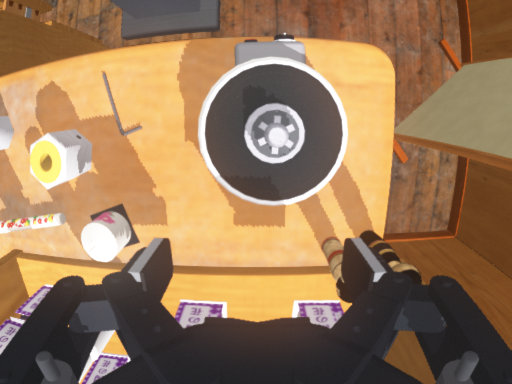

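View pics/r2.png

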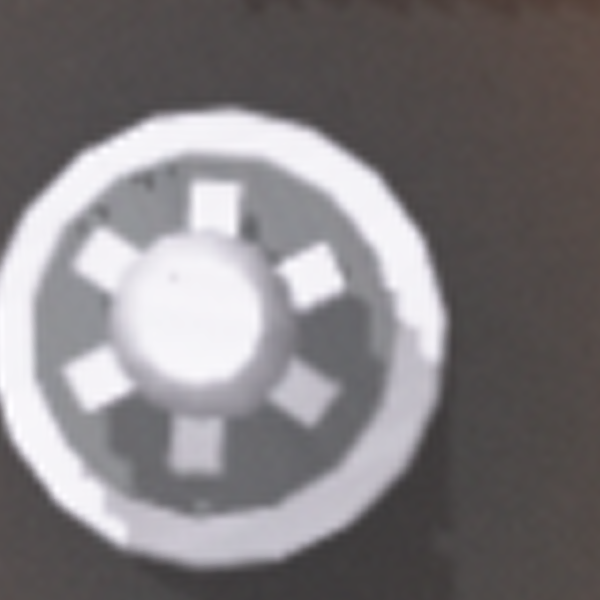

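The plan view is clear: six splines with centre at about (0.4922, 0.3245) and angle about −4.3°. The medium socket is at (0.5092, 0.0998) with hexagon angle about −9.7°, and its hole measures about 17.8 mm, so the choice is confirmed. Moving over the socket.

```bash
python3 -m pendant '[[0.146,-0.881,0,0,0,0,0],[0.146,-0.881,0,0,0,0,0],[0.146,-0.881,0,0,0,0,0],[0.146,-0.881,0,0,0,0,0],[0.146,-0.881,0,0,0,0,0],[0.146,-0.881,0,0,0,0,0],[0,0,0,0,0,0.0533,0],[0,0,0,0,0,0.0533,0],[0,0,0,0,0,0,0],[0,0,0,0,0,0,0]]'
python3 - <<'E'
from h import *
s=env.state();im,d=grab('wrist','w3');print(s['eef_pos'],s['tcp_rot'])
T=wT(s['eef_pos'],s['tcp_rot'])
hsv=cv2.cvtColor(im,cv2.COLOR_RGB2HSV)
m=((hsv[...,0]>20)&(hsv[...,0]<35)&(hsv[...,1]>110)&(hsv[...,2]>150)).astype(np.uint8)
cs,_=cv2.findContours(m,cv2.RETR_EXTERNAL,cv2.CHAIN_APPROX_NONE)
for c in cs:
    if cv2.contourArea(c)<150: continue
    print(cv2.fitEllipse((wonz(T,c[:,0],.057)[:,:2]*1000).astype(np.float32)))
a=rect(im[:,:,::-1],T,.475,.545,.065,.135,.057,.125);cv2.imwrite('pics/r3.png',a)
E
```

```text
clock: 6.03
eef_pos: [0.5088, 0.0998, 0.1298]
tcp_rot: [3.141, 0.002, 2.973]
wrist_force: [0.1, -0.1, 0.1]
opening: 0.0855
[0.50883474 0.0998088  0.12981871] [3.14133898e+00 1.80332583e-03 2.97300187e+00]
((499.1153259277344, -122.7797622680664), (48.69377517700195, 48.82773208618164), 26.775516510009766)
((509.1069641113281, 100.0969467163086), (41.27204132080078, 41.44181823730469), 151.32351684570312)
((471.80316162109375, -24.130077362060547), (33.461978912353516, 33.5273323059082), 61.3009033203125)
```

View pics/w3.png

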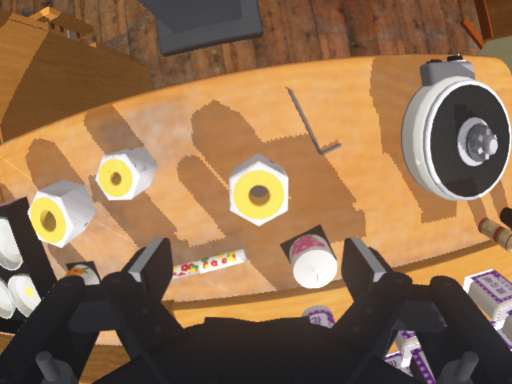

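View pics/r3.png

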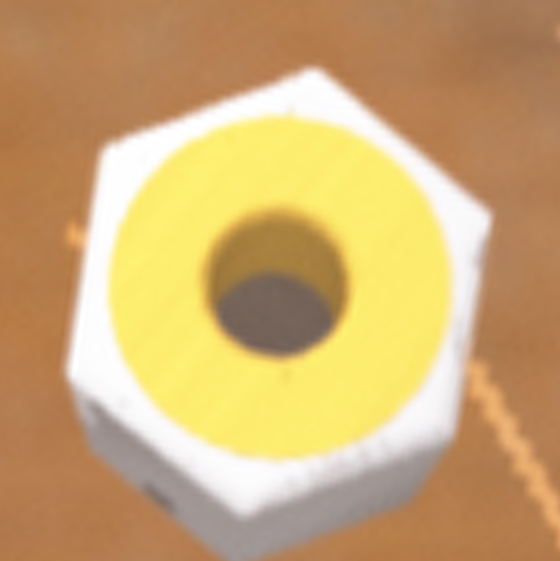

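```bash
python3 - <<'E'
from h import *
np.set_printoptions(precision=4,suppress=True)
T=wT([0.50883474,0.0998088,0.12981871],[3.14133898,1.80332583e-03,2.97300187])
print(wonz(T,[(281,247),(322,226)],.005), wonz(T,[(288,92),(322,152),(340,146)],.004))
R=Ro.from_euler('z',2.973).as_matrix()
print(wonz(T,[(259,193)],.057))
# hex corners in r3
c=np.array([(316,68),(492,215),(455,437),(243,517),(67,377),(103,148)],float)
X=.545-c[:,1]*.125e-3;Y=.135-c[:,0]*.125e-3
print(X.mean(),Y.mean());a=np.degrees(np.arctan2(Y-Y.mean(),X-X.mean()));print(((a+30)%60)-30)
E
```

```text
[[0.5858 0.1125 0.005 ]
 [0.5694 0.1597 0.005 ]] [[0.4261 0.1438 0.004 ]
 [0.4904 0.1687 0.004 ]
 [0.487  0.1883 0.004 ]]
[[0.5076 0.1009 0.057 ]]
0.5082916666666667 0.10008333333333334
[-9.2289 -9.7003 -9.2124 -9.2403 -8.5717 -9.5597]
```

```bash
python3 -m pendant '[[0,0,0.45,0,0,0,0],[0,0,0.45,0,0,0,0],[0,0,0.45,0,0,0,0],[0,0,0.45,0,0,0,0],[0,0,0.45,0,0,0,0],[0,0,0.45,0,0,0,0],[0,0,0,0,0,0,0],[0,0,0,0,0,0,1],[0,0,0,0,0,0,1],[0,0,0,0,0,0,1]]'
python3 -m pendant '[[0,0,0,0,0,0,1],[0,0,0,0,0,0,1],[0,0,0,0,0,0,1],[0,0,0,0,0,0,1],[0,0,0,0,0,0,1],[0,0,0,0,0,0,1],[0,0,0,0,0,0,1],[0,0,0,0,0,0,1],[0,0,0,0,0,0,1],[0,0,0,0,0,0,1]]'
python3 - <<'E'
from h import *
s=env.state();im,d=grab('wrist','w4');print(s['eef_pos'],s['tcp_rot'],s['wrist_force'])
E
```

```text
clock: 6.92
eef_pos: [0.5099, 0.1012, 0.0224]
tcp_rot: [3.141, 0.003, 2.973]
wrist_force: [0.3, -0.1, -0.2]
opening: 0.0515
clock: 7.75
eef_pos: [0.51, 0.1011, 0.023]
tcp_rot: [3.141, 0.003, 2.973]
wrist_force: [-1.5, -0.1, 5.4]
opening: 0.0474
[0.51004837 0.10112328 0.02295401] [3.14096240e+00 2.98445697e-03 2.97312033e+00] [-1.51420655 -0.05345721  5.39386704]
```

View pics/w4.png

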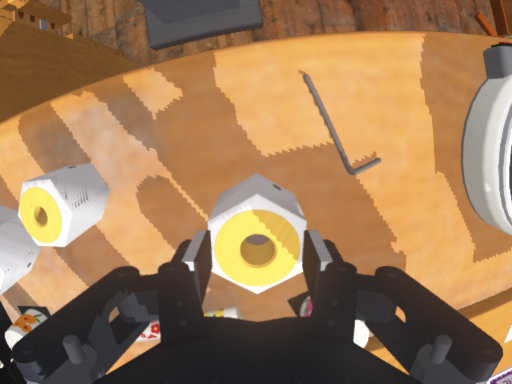

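```bash
python3 -m pendant '[[0,0,-0.1,0,0,0,1],[0,0,-0.2,0,0,0,1],[0,0,-0.4,0,0,0,1],[0,0,-0.5,0,0,0,1],[0,0,-0.6,0,0,0,1],[0,0,-0.6,0,0,0,1],[0,0,-0.5,0,0,0,1],[0,0,-0.3,0,0,0,1],[0,0,0,0,0,0,1],[0,0,0,0,0,0,1]]'
python3 - <<'E'
from h import *
np.set_printoptions(precision=4,suppress=True)
s=env.state();im,d=grab('wrist','w5');print(s['eef_pos'],s['tcp_rot'],s['wrist_force'],s['opening'])
for f,pos,rpy,zt in[('w4',[0.51004837,0.10112328,0.02295401],[3.14096240,2.98445697e-03,2.97312033],.057),('w5',s['eef_pos'],s['tcp_rot'],s['eef_pos'][2]+.034)]:
    im=np.load(f'pics/{f}.npz')['im']
    T=wT(pos,rpy);hsv=cv2.cvtColor(im,cv2.COLOR_RGB2HSV)
    m=((hsv[...,0]>20)&(hsv[...,0]<35)&(hsv[...,1]>110)&(hsv[...,2]>150)).astype(np.uint8)
    m[:, :150]=0;m[:,350:]=0
    cs,_=cv2.findContours(m,cv2.RETR_EXTERNAL,cv2.CHAIN_APPROX_NONE)
    c=max(cs,key=cv2.contourArea)
    e=cv2.fitEllipse((wonz(T,c[:,0],zt)[:,:2]*1000).astype(np.float32))
    R=Ro.from_euler('xyz',rpy).as_matrix()
    print(e,(np.array([*e[0],zt*1000])-np.array(pos)*1000)@R)
E
```

```text
clock: 8.63
eef_pos: [0.5089, 0.1011, 0.1493]
tcp_rot: [3.141, 0.001, 2.973]
wrist_force: [0.9, -0.3, -2.5]
opening: 0.0471
[0.5089 0.1011 0.1493] [3.1413 0.0014 2.9727] [ 0.8923 -0.325  -2.4809] 0.047113418981779016
((508.6366882324219, 100.14341735839844), (41.69214630126953, 41.96551513671875), 163.69418334960938) [  1.1258  -1.1812 -34.0503]
((507.58203125, 100.08879089355469), (41.664913177490234, 41.93527603149414), 174.44485473632812) [  1.0769  -1.1646 -34.0019]
```

View pics/w5.png

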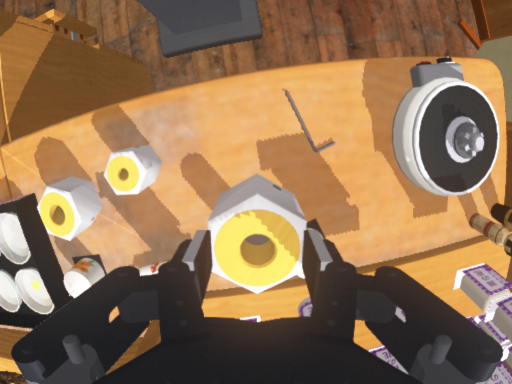

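```bash
python3 -m pendant '[[0,0,0,0,0,-0.0596,1],[0.135,0.928,0,0,0,0,1],[0.135,0.928,0,0,0,0,1],[0.135,0.928,0,0,0,0,1],[0.135,0.928,0,0,0,0,1],[0.135,0.928,0,0,0,0,1],[0.135,0.928,0,0,0,0,1],[0,0,0,0,0,0,1],[0,0,0,0,0,0,1],[0,0,0,0,0,0,1]]'
python3 - <<'E'
from h import *
np.set_printoptions(precision=4,suppress=True)
s=env.state();print(s['eef_pos'],s['tcp_rot'],s['wrist_force'],s['opening'],s['joints'])
im,d=grab('wrist','w6');grab('scene','s6');grab('top','t6')
i=np.load('pics/s6.npz')['im'][:,:,::-1];cv2.imwrite('pics/s6c.png',cv2.resize(i[180:280,90:220],None,fx=6,fy=6,interpolation=cv2.INTER_CUBIC)[:600,:780])
E
```

```text
clock: 9.52
eef_pos: [0.4917, 0.325, 0.1466]
tcp_rot: [-3.139, -0.003, 3.067]
wrist_force: [-0.1, -0.4, -2.8]
opening: 0.0474
[0.4917 0.325  0.1466] [-3.1392 -0.0031  3.0673] [-0.138  -0.4453 -2.842 ] 0.047425999692987615 [ 0.4506  0.1864  1.6771 -0.0005  1.282  -1.0458]
```

View pics/w6.png

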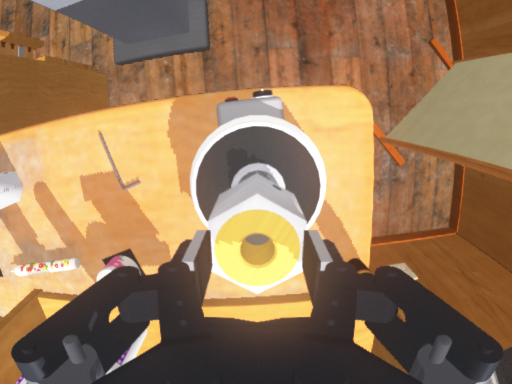

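View pics/s6c.png

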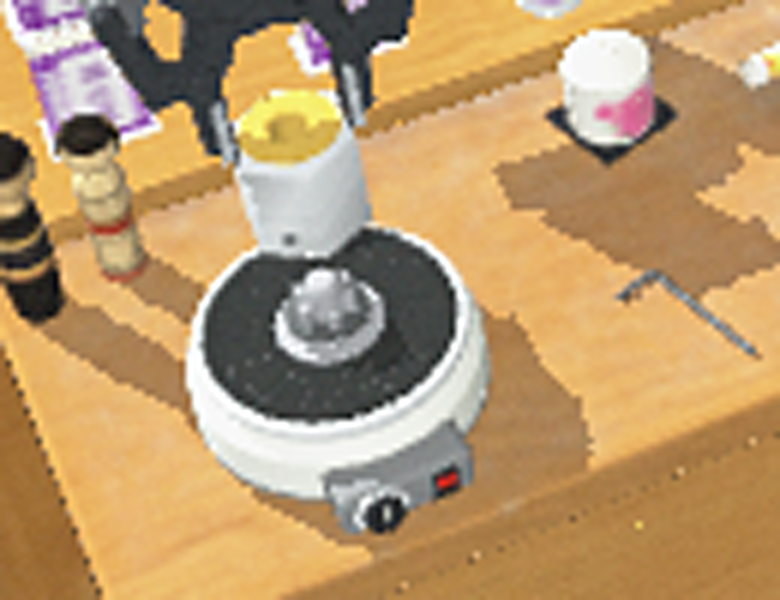

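```bash
python3 -m pendant '[[-0.041,0.018,0.18,0,0,0,1],[0,0,0.18,0,0,0,1],[0,0,0.18,0,0,0,1],[0,0,0.18,0,0,0,1],[0,0,0.15,0,0,0,1],[0,0,0,0,0,0,1],[0,0,0,0,0,0,1],[0,0,0,0,0,0,1],[0,0,0,0,0,0,1],[0,0,0,0,0,0,1]]'
python3 - <<'E'
from h import *
np.set_printoptions(precision=4,suppress=True)
s=env.state();print(s['eef_pos'],s['tcp_rot'],s['wrist_force'],s['torque'])
grab('scene','s7')
i=np.load('pics/s7.npz')['im'][:,:,::-1];cv2.imwrite('pics/s7c.png',cv2.resize(i[180:280,90:220],None,fx=6,fy=6,interpolation=cv2.INTER_CUBIC)[:600,:780])
E
```

```text
clock: 10.5
eef_pos: [0.4951, 0.3264, 0.1146]
tcp_rot: [3.141, 0.001, 3.066]
wrist_force: [0.3, -0.2, -2.2]
opening: 0.0476
[0.4951 0.3264 0.1146] [3.1411 0.001  3.0663] [ 0.3392 -0.2272 -2.2188] [0.0311 0.0274 0.0153]
```

View pics/s7c.png

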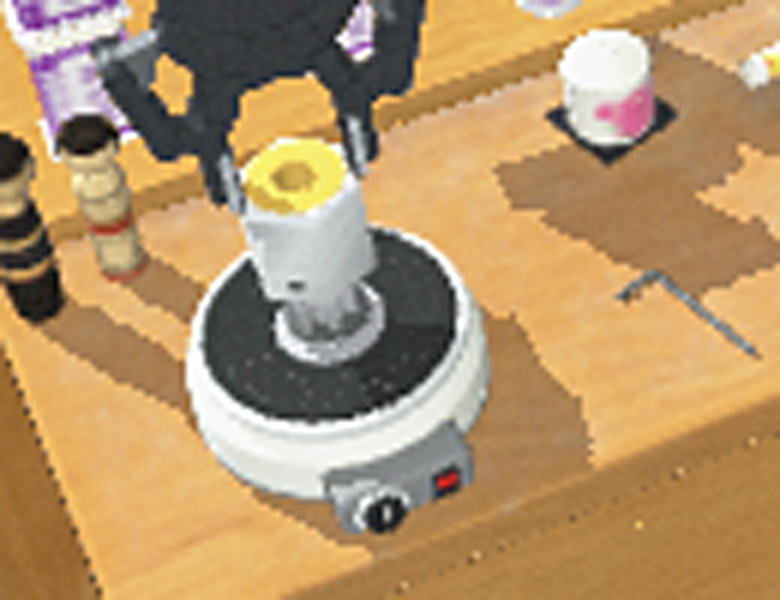

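```bash
python3 -m pendant '[[0.041,-0.023,0,0,0,0,1],[0,0,0,0,0,0,1],[0,0,0.04,0,0,0,1],[0,0,0.04,0,0,0,1],[0,0,0.04,0,0,0,1],[0,0,0,0,0,0,1],[0,0,0,0,0,0,1],[0,0,0,0,0,0,1],[0,0,0,0,0,0,1],[0,0,0,0,0,0,1]]'
python3 - <<'E'
from h import *
np.set_printoptions(precision=4,suppress=True)
s=env.state();print(s['eef_pos'],s['tcp_rot'],s['wrist_force'],s['torque'])
E
```

```text
clock: 11.38
eef_pos: [0.4931, 0.3254, 0.1093]
tcp_rot: [3.142, 0.0, 3.066]
wrist_force: [-0.3, -0.8, -1.5]
opening: 0.0466
[0.4931 0.3254 0.1093] [3.1415 0.0001 3.0662] [-0.2658 -0.764  -1.5494] [-0.0307  0.0013  0.0279]
```

```bash
python3 -m pendant '[[0,0,0.04,0,0,0,1],[0,0,0.04,0,0,0,1],[0,0,0.04,0,0,0,1],[0,0,0.04,0,0,0,1],[0,0,0.04,0,0,0,1],[0,0,0.04,0,0,0,1],[0,0,0,0,0,0,1],[0,0,0,0,0,0,1],[0,0,0,0,0,0,1],[0,0,0,0,0,0,1]]'
python3 - <<'E'
from h import *
np.set_printoptions(precision=4,suppress=True)
s=env.state();print(s['eef_pos'],s['tcp_rot'],s['wrist_force'],s['torque'])
E
```

```text
clock: 12.22
eef_pos: [0.4931, 0.3254, 0.0997]
tcp_rot: [3.141, 0.0, 3.066]
wrist_force: [-0.3, 0.5, -2.1]
opening: 0.0477
[0.4931 0.3254 0.0997] [3.1415 0.0002 3.0663] [-0.2815  0.46   -2.0735] [-0.0013  0.0298  0.0014]
```

```bash
python3 -m pendant '[[0,0,0.025,0,0,0,1],[0,0,0.025,0,0,0,1],[0,0,0.025,0,0,0,1],[0,0,0.025,0,0,0,1],[0,0,0.025,0,0,0,1],[0,0,0.025,0,0,0,1],[0,0,0,0,0,0,1],[0,0,0,0,0,0,1],[0,0,0,0,0,0,1],[0,0,0,0,0,0,1]]'
python3 - <<'E'
from h import *
np.set_printoptions(precision=4,suppress=True)
s=env.state();print(s['eef_pos'],s['tcp_rot'],s['wrist_force'],s['torque'])
E
```

```text
clock: 13.05
eef_pos: [0.4931, 0.3254, 0.0937]
tcp_rot: [3.142, 0.0, 3.066]
wrist_force: [-0.8, -0.5, -2.3]
opening: 0.0469
[0.4931 0.3254 0.0937] [3.1415 0.0001 3.0662] [-0.803  -0.5154 -2.3057] [-0.0216 -0.0014 -0.0119]
```

```bash
python3 -m pendant '[[0,0,0.025,0,0,0,1],[0,0,0.025,0,0,0,1],[0,0,0.025,0,0,0,1],[0,0,0.025,0,0,0,1],[0,0,0.025,0,0,0,1],[0,0,0.025,0,0,0,1],[0,0,0.025,0,0,0,1],[0,0,0,0,0,0,1],[0,0,0,0,0,0,1],[0,0,0,0,0,0,1]]'
python3 - <<'E'
from h import *
np.set_printoptions(precision=4,suppress=True)
s=env.state();print(s['eef_pos'],s['tcp_rot'],s['wrist_force'],s['torque'])
E
```

```text
clock: 13.88
eef_pos: [0.493, 0.3254, 0.0866]
tcp_rot: [3.142, 0.0, 3.066]
wrist_force: [0.3, 0.3, -1.2]
opening: 0.0468
[0.493  0.3254 0.0866] [3.1416 0.0001 3.0662] [ 0.3144  0.285  -1.1521] [0.0403 0.0472 0.0038]
```

Meshed and sliding freely, now about at the collar. Pressing on in small steps.

```bash
python3 -m pendant '[[0,0,0.025,0,0,0,1],[0,0,0.025,0,0,0,1],[0,0,0.025,0,0,0,1],[0,0,0,0,0,0,1],[0,0,0,0,0,0,1],[0,0,0,0,0,0,1],[0,0,0,0,0,0,1],[0,0,0,0,0,0,1],[0,0,0,0,0,0,1],[0,0,0,0,0,0,1]]'
python3 -m pendant '[[0,0,0.025,0,0,0,1],[0,0,0.025,0,0,0,1],[0,0,0,0,0,0,1],[0,0,0,0,0,0,1],[0,0,0,0,0,0,1],[0,0,0,0,0,0,1],[0,0,0,0,0,0,1],[0,0,0,0,0,0,1],[0,0,0,0,0,0,1],[0,0,0,0,0,0,1]]'
```

```text
clock: 14.72
eef_pos: [0.4933, 0.3255, 0.0841]
tcp_rot: [3.141, 0.001, 3.066]
wrist_force: [-1.1, -1.3, 4.6]
opening: 0.0475
clock: 15.55
eef_pos: [0.4934, 0.3255, 0.0825]
tcp_rot: [3.141, 0.001, 3.066]
wrist_force: [-2.0, -1.1, 6.2]
opening: 0.0472
```

```bash
python3 -m pendant '[[0,0,0.025,0,0,0,1],[0,0,0.025,0,0,0,1],[0,0,0,0,0,0,1],[0,0,0,0,0,0,1],[0,0,0,0,0,0,1],[0,0,0,0,0,0,1],[0,0,0,0,0,0,1],[0,0,0,0,0,0,1],[0,0,0,0,0,0,1],[0,0,0,0,0,0,1]]'
python3 -m pendant '[[0,0,0.025,0,0,0,1],[0,0,0,0,0,0,1],[0,0,0,0,0,0,1],[0,0,0,0,0,0,1],[0,0,0,0,0,0,1],[0,0,0,0,0,0,1],[0,0,0,0,0,0,1],[0,0,0,0,0,0,1],[0,0,0,0,0,0,1],[0,0,0,0,0,0,1]]'
```

```text
clock: 16.38
eef_pos: [0.4936, 0.3255, 0.0809]
tcp_rot: [3.141, 0.001, 3.066]
wrist_force: [-3.2, -1.2, 9.9]
opening: 0.047
clock: 17.22
eef_pos: [0.4939, 0.3256, 0.0809]
tcp_rot: [3.141, 0.002, 3.066]
wrist_force: [-4.0, -3.3, 14.7]
opening: 0.0472
```

```bash
python3 -m pendant '[[0,0,0.025,0,0,0,1],[0,0,0,0,0,0,1],[0,0,0,0,0,0,1],[0,0,0,0,0,0,1],[0,0,0,0,0,0,1],[0,0,0,0,0,0,1],[0,0,0,0,0,0,1],[0,0,0,0,0,0,1],[0,0,0,0,0,0,1],[0,0,0,0,0,0,1]]'
python3 - <<'E'
from h import *
np.set_printoptions(precision=4,suppress=True)
s=env.state();print(s['eef_pos'],s['tcp_rot'],s['wrist_force'],s['torque'])
grab('scene','s8');grab('wrist','w8')
i=np.load('pics/s8.npz')['im'][:,:,::-1];cv2.imwrite('pics/s8c.png',cv2.resize(i[180:280,90:220],None,fx=6,fy=6,interpolation=cv2.INTER_CUBIC)[:600,:780])
im=np.load('pics/w8.npz')['im']
T=wT(s['eef_pos'],s['tcp_rot']);hsv=cv2.cvtColor(im,cv2.COLOR_RGB2HSV)
m=((hsv[...,0]>20)&(hsv[...,0]<35)&(hsv[...,1]>110)&(hsv[...,2]>150)).astype(np.uint8)
m[:, :150]=0;m[:,350:]=0
cs,_=cv2.findContours(m,cv2.RETR_EXTERNAL,cv2.CHAIN_APPROX_NONE);c=max(cs,key=cv2.contourArea)
zt=s['eef_pos'][2]+.034
e=cv2.fitEllipse((wonz(T,c[:,0],zt)[:,:2]*1000).astype(np.float32));R=Ro.from_euler('xyz',s['tcp_rot']).as_matrix()
print(e,(np.array([*e[0],zt*1000])-np.array(s['eef_pos'])*1000)@R)
E
```

```text
clock: 18.05
eef_pos: [0.4941, 0.3256, 0.0808]
tcp_rot: [3.141, 0.002, 3.066]
wrist_force: [-5.6, -4.5, 20.1]
opening: 0.0475
[0.4941 0.3256 0.0808] [3.1409 0.0024 3.0664] [-5.6163 -4.5247 20.1431] [-0.9253  1.1744 -0.0221]
((492.32806396484375, 324.5341796875), (40.235984802246094, 42.10219192504883), 20.802669525146484) [  1.6425  -1.1873 -34.0048]
```

View pics/s8c.png

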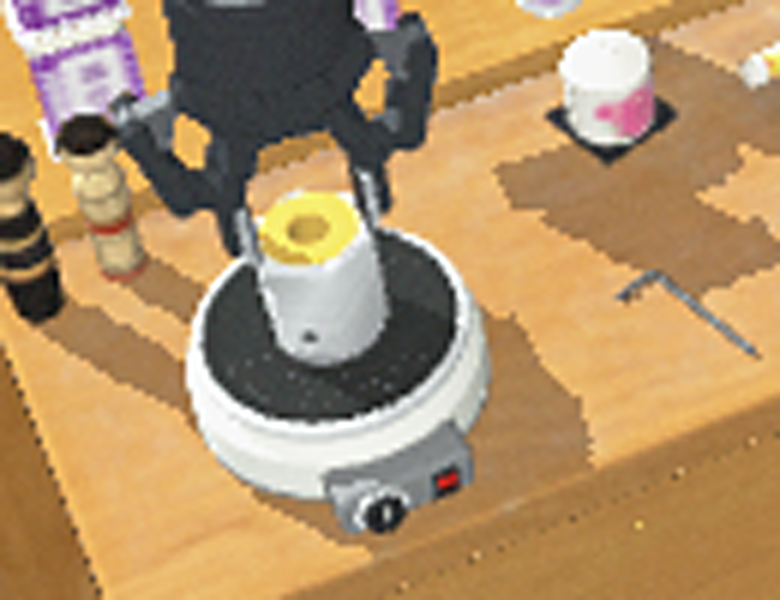

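View pics/w8.png

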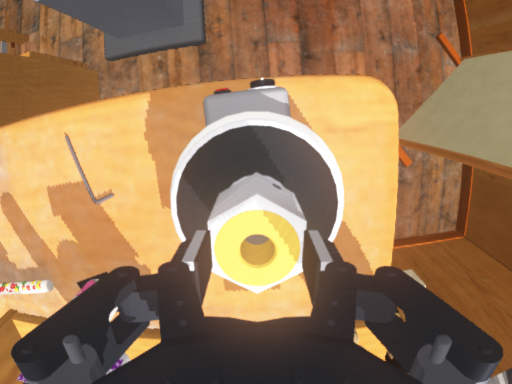

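```bash
python3 - <<'E'
from h import *
s=env.state();print(s['clock'],s['wrist_force'],s['eef_pos'])
print(env.job_done())
E
```

```text
18.15 [-5.52411448 -3.75488988 19.45261789] [0.49415604 0.32562666 0.08081351]
the job is handed in; nothing more can be done
None
```

I gripped the medium socket, turned it to match the splines and lowered it hole-up onto the spindle. I handed the job in at 18.2 s, still gripping it and pressing it down.

- **Right socket:** its hole measured about 17.8 mm, and the other two sockets were clearly smaller and larger.
- **Meshing:** I turned the socket about 5° to match the splines. It then slid past the spline tops, down to the collar, with no rise in force.
- **Fully home:** the collar took up force from a tool height of about 85.7 mm, and all movement stopped at 80.8 mm. That is about 5 mm of collar travel, matching its full stroke. Pushing further only raised the force.
- **Last readings:** the wrist force was 19 to 20 N upward, about 22 N of press once the weight of the socket is allowed for. There was 6 to 7 N of sideways load. The gripper opening stayed at 47.5 mm.
- **Other objects:** the pink candle and the hex key look unmoved in the last pictures. I did not re-measure the stick candle, the orange candle or the other two sockets at the end, but the arm never touched them as far as I could see.
- **One small disagreement:** in the last wrist view the socket's rim sits about 0.6 mm farther along the tool than after the lift. That could be a slight tilt or shift under the press, or shading on the rim.

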